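Pin a hold-down arm and fit its hairpin clip

TASK

Push the loose hitch pin of the hold-down fixture fully home by its bent handle, so that the cross hole at its tip comes out on the far side of the fork. Then take the larger of the two hairpin clips from the wooden rack and push its straight leg through that cross hole until its bowed leg has snapped round the shank and hugs it. Let go of the clip and leave the smaller clip in the rack.

Things in the scene. Friction and masses are not known exactly. Their poses are not given: they have to be found in the camera images.
- fixture: Hold-down fixture, bolted down. Origin: underside of its base, below the pin's axis, mid fork; x to its back, y along the pin, z up. Base 160 x 95 x 12 mm (x from -45 to 115 mm). Two fork lugs 44 mm wide, outer faces at y = -28 and 28 mm, tops 124 mm above the bench; an arm from the fork reaches back to x = 116 mm, its nut's top at 121 mm.
- hitch_pin (a joint): The 20 mm steel pin sliding level through the fork, in m: starts pulled back at 0 to 0.012; 0.055 is fully home (its 34 mm collar against the near lug). It moves along its own y and cannot turn. Friction about 5 N; it stays where it is left.
- pin_hole (a point): Centre of the pin's cross hole, 100 mm above the bench; moves with the pin. y: along the pin, level, from handle to tip (the push direction); z: along the hole, up, 25 deg from vertical, leaning to the robot's side; x: square to both. Hole 7 mm square, right through, mouths about 12 mm wide. Hidden in the fork at first; at home 24 mm clear of the far lug, 16.5 mm from the pin's tip.
- pin_handle (a point): Top of the pin's upright bent handle: a vertical round steel bar, 14 mm thick, from the pin's axis up to 59 mm above it (this point), 112 mm from the cross hole towards -y of pin_hole. Moves with the pin, same axes as pin_hole. Can be gripped across the pin's direction, or pushed.
- clip: The larger hairpin clip, about 60 g: black moulded grip 34 (x) x 14 (y) x 28 (z) mm, a steel wire eye up to 18 mm above it, two 4.5 mm wire legs below. Origin: centre of the grip's underside, on the straight leg's axis. z to the eye, x from straight to bowed leg. Straight leg along -z, 40 mm long; bowed leg 5 to 13 mm beside it, 37 mm long. Starts upright in a slot, grip resting on the rack's top.
- clip_seat (a point): Point on the clip's straight leg 12 mm below the grip's underside (same axes as the clip): it lies in the centre of the pin's cross hole when the clip is home; 2 mm are then left between grip and shank. The clip may go on with its bowed leg on either side of the pin.
- clip_leg (a joint): Spring of the clip's bowed leg, rad, opening outwards: 0 at rest, about 0.15 while its throat rides over the shank, 0.03 to 0.08 when it hugs the shank. Pushing the clip on takes some 5 to 15 N along the leg; then it snaps in.
- small_clip: The smaller hairpin clip, too small for this pin: grip 24 x 12 x 20 mm, 3.2 mm wire, legs 27 mm. Origin and axes as for the clip. Stays in the rack.
- rack: Wooden rack, fixed: block 66 (x) x 100 (y) x 54 (z) mm on a foot of 90 x 124 x 8 mm. Origin: centre of its underside. Two slots in its top, 27 mm along x, 7 mm wide, 48 mm deep, at y = -25 and 25 mm: the larger clip stands in one, the smaller in the other, their axes parallel to the rack's.
Things that resemble listed ones, but are neither listed nor needed, are in the scene too. What is shaped like the clip but yellow is not meant.

How it is judged:
On the way:
1. the pin is pushed fully home (value of joint hitch_pin above 0.052 m), for 0.2 s.
At the end, for the whole second after the job is handed in: Pin within 5 mm of fully home; the larger clip's straight leg through its cross hole, seat point within 4 mm of the hole's centre, leg within 0.2 rad of its axis; bowed leg sprung round the shank (0.012 to 0.11 rad); clip at rest; smaller clip within 30 mm of its start (value of joint hitch_pin above 0.05 m and distance between clip_seat and pin_hole below 0.004 m and angle between the z axis of clip_seat and the z axis of pin_hole, either way round below 0.2 rad and value of joint clip_leg between 0.012 and 0.11 rad and linear speed of clip below 0.02 m/s and distance of small_clip from where it was at the start of the episode below 0.03 m); the robot touches nothing.
It fails at once if the smaller clip is taken out of the rack or displaced by more than 30 mm (distance of small_clip from where it was at the start of the episode above 0.03 m).
It also fails if it takes over 54 s, if anything falls off the work surface, if the arm or the gripper's body presses on something with over 40 N, if the wrist force passes 120 N, or if a joint passes its speed limit or range.

ROBOT

A 6-joint arm with a two-finger parallel gripper is mounted at the origin on a cart in front of the work surface, level with it; the furniture and walls round the work are solid. World frame = base frame: x ahead of the robot, y to its left, z up, the work surface at z = 0. Lengths are in m, angles in rad, forces in N, time in s.
With the tool pointing down it reaches from about 0.25 to 0.725 m from the base axis. Payload 4 kg.
Tool frame: the origin (TCP) lies midway between the tips of the shut fingers; the grasp point (between the pads) lies 19 mm behind it; z points along the fingers, x is the direction in which the jaws open and shut, and the axes are right-handed (so a half turn about z gives the same grasp; the last joint's range is limited). The gripper opens to 85 mm and grips with 20 to 120 N. Pads are 22 mm wide; open, the fingers measure 114 mm over their backs; the gripper's body (76 mm by 85 mm) begins 54 mm behind the grasp point. The pads swing forward as they close: fully open they stand 13 mm farther back than shut.
Start: joints at [-1.173, 0.241, 0.005, 1.335, 0, 1.571], TCP at [0.194, -0.461, 0.231] pointing down, gripper open.
Joint ranges: [-2.72, 2.72], [-1.05, 1.87], [-1.09, 1.28], [-1.99, 2.15], [-1.42, 1.44], [-3.14, 3.14]. Speed limits (rad/s): [2.79, 2.79, 3.14, 3.14, 3.14, 3.14].

INTERFACE

Orientations are given as a unit quaternion [x, y, z, w].
In Python, from workcell import bot, vision, ticket gives the robot as it stands.
- The arm moves only by the tool play_rows, never from a script. Its argument "deltas" is one flat list of numbers, 5 for each row, row after row: the opening, from 0 (shut) to 1 (fully open), then the shift along the tool's x, y, z in units of 60 mm (1.0 is 60 mm), then the turn about the tool's z in degrees. A call has 1 to 12 rows; each row shifts and turns the pose as measured when the row begins, along the tool's axes as they then stand; what a row does not reach is not made up. A row lasts 1/8 s, in which the tool goes at most 62.5 mm and 10.7 degrees, less where a joint would pass 70% of its speed; a pose out of reach is approached as far as the arm can. A call is refused whole if a number of a shift passes 1 or a number of a turn 10.7, either way. A call with a gripper value outside its range is refused whole. The fingers move at their own pace and stop on an object; the grip force is fixed at half the most. Time passes only in rows, so rows that do not move let the fingers close. It gives the time, the measured TCP pose, the force and the opening at its end, in the units of the state.
- bot.get_obs(): the state, without advancing time (a new reading comes with each control period).
- vision.camera(name): name is "side" or "top" or "wrist"; returns a dict with "color" (420x560x3 uint8, blue, green, red), "intrinsics" (3x3 intrinsics, pixels), "rvec" (rotation vector, rad) and "tvec" (3), from world to camera coordinates, as OpenCV has them. Camera axes: x right, y down, z forward; pixel columns grow to the right and rows downward; lengths in m; the calibration is good to about 2 mm. A picture is of the moment at which its call begins. There is no depth.
- ticket.job_done(): hands the job in, once; it reports no verdict.
The state is a dict: "clock": time; "joint_pos": joint angles; "joint_vel": joint speeds; "tau": joint torques, N m; "eef_pos": TCP position; "tool_rot": TCP orientation; "ft_force": force on the tool from outside, world axes, zero at the start; "ft_torque": the same for the moment, N m; "grip_width": finger opening in m.
Only numpy, scipy, OpenCV 4.12 (cv2) and the standard library are available. Lean on these libraries where they do the work, as an engineer would, in place of code of your own. Each camera call takes 0.05 s, during which the arm holds its last target. There are 200 camera calls.

## Working session

There is one attempt and no reset: what is moved stays moved. The work goes in short steps, Python scripts to look and compute and a tool call to move; the robot and the scene stay as the last step left them, time stands still between calls to the robot, and variables do not carry over. Pictures are saved under pics/ and viewed, about 8 in all and at most 12, crops included, and the job is handed in when it is done.

Besides the shell and the picture viewer there is one more tool, called in YAML: its name, and indented under it one key for each argument. play_rows: Moves the arm, as the interface text tells. Its arguments: {"type":"object","properties":{"deltas":{"type":"array"}},"required":["deltas"]}

```bash
mkdir -p pics; ls; cat > h.py <<'E'
import cv2,numpy as np,json
from workcell import bot,vision,ticket
from scipy.spatial.transform import Rotation as R
def shot(n,f):
    c=vision.camera(n); cv2.imwrite('pics/'+f+'.png',c['color'])
    np.savez('pics/'+f+'.npz',K=c['intrinsics'],r=c['rvec'],t=c['tvec'],im=c['color']); return c
def load(f):
    d=np.load('pics/'+f+'.npz'); return d
def ray(d,u,v):
    Rm=cv2.Rodrigues(np.array(d['r'],float))[0]; t=np.array(d['t'],float).ravel()
    w=Rm.T@(np.linalg.inv(d['K'])@[u,v,1.]); return -Rm.T@t,w/np.linalg.norm(w)
def onz(d,u,v,z):
    o,w=ray(d,u,v); return o+w*(z-o[2])/w[2]
def proj(d,P):
    return cv2.projectPoints(np.array(P,float).reshape(-1,3),np.array(d['r'],float),np.array(d['t'],float),d['K'],None)[0].reshape(-1,2)
def tri(*a):
    A=0;b=0
    for d,u,v in a:
        o,w=ray(d,u,v); M=np.eye(3)-np.outer(w,w); A=A+M; b=b+M@o
    return np.linalg.solve(A,b)
def st():
    o=bot.get_obs(); print(o['clock'],'tcp',np.round(o['eef_pos'],4),'F',np.round(o['ft_force'],1),'w',round(float(o['grip_width']),4),'q',np.round(o['joint_pos'],3))
    print(np.round(R.from_quat(o['tool_rot']).as_matrix(),3).tolist()); return o
E
python3 - <<'E'
from h import *
for n in ['side','top','wrist']:
    c=shot(n,n+'0')
    print(n, np.round(ray(load(n+'0'),280,210),3).tolist())
st()
a=cv2.imread('pics/side0.png');b=cv2.imread('pics/top0.png')
E
```

```text
pics
side [[0.32, 0.956, 0.764], [0.188, -0.777, -0.601]]
top [[0.463, 0.14, 0.979], [0.082, -0.005, -0.997]]
wrist [[0.253, -0.436, 0.374], [-0.268, -0.113, -0.957]]
0.15 tcp [ 0.1935 -0.4605  0.2306] F [ 0.4  0.7 -0.9] w 0.0856 q [-1.173  0.241  0.004  1.335  0.     1.571]
[[0.387, -0.922, -0.001], [-0.922, -0.387, 0.001], [-0.002, -0.0, -1.0]]
```

View pics/side0.png

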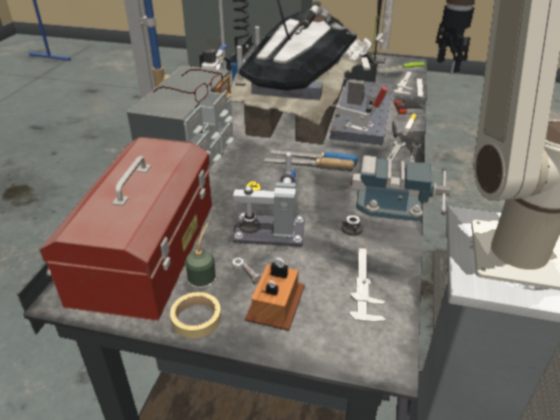

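View pics/top0.png

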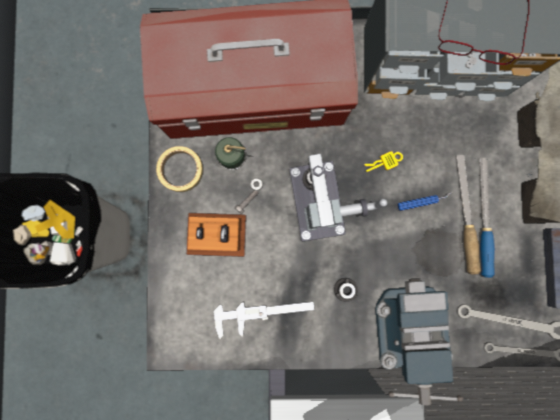

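Side view: fixture around (270,215), orange rack at (276,293) with two black clips at (279,267) and (271,288), and a yellow look-alike at (253,187). Top view: fixture at (318,195), handle at (383,203), rack at (216,235) with clips at (199,232) and (223,233), yellow clip at (385,161). Next I'll enlarge these.

```bash
python3 - <<'E'
from h import *
a=cv2.imread('pics/side0.png');b=cv2.imread('pics/top0.png')
def crop(im,x,y,w,h,s): return cv2.resize(im[y:y+h,x:x+w],None,fx=s,fy=s,interpolation=cv2.INTER_CUBIC)
A=crop(b,180,140,215,125,3.72)[:300,:800] 
A=cv2.resize(b[140:265,180:395],(800,300) if 0 else (516*1,300),interpolation=cv2.INTER_CUBIC)
top=crop(b,180,145,220,120,800/220)   # 800x436
cv2.imwrite('pics/c1.png',top)
s1=crop(a,225,160,90,100,5);s2=crop(a,240,250,70,80,5)
s2=cv2.copyMakeBorder(s2,0,100,0,0,cv2.BORDER_CONSTANT)
cv2.imwrite('pics/c2.png',np.hstack([s1,s2]))
print(top.shape)
E
```

```text
(436, 800, 3)
```

View pics/c1.png

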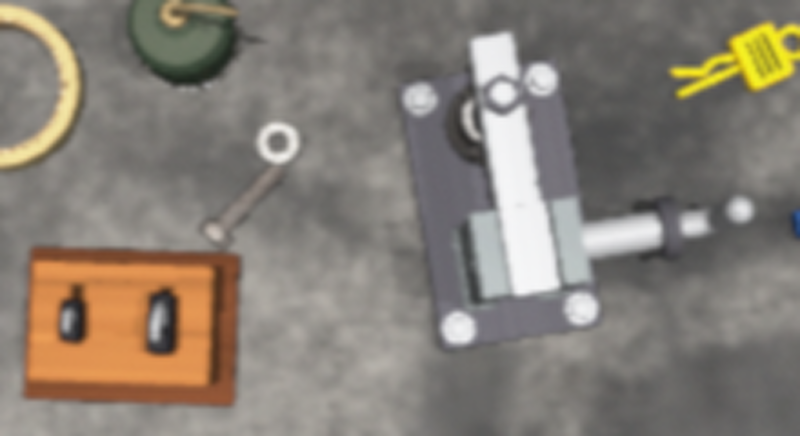

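View pics/c2.png

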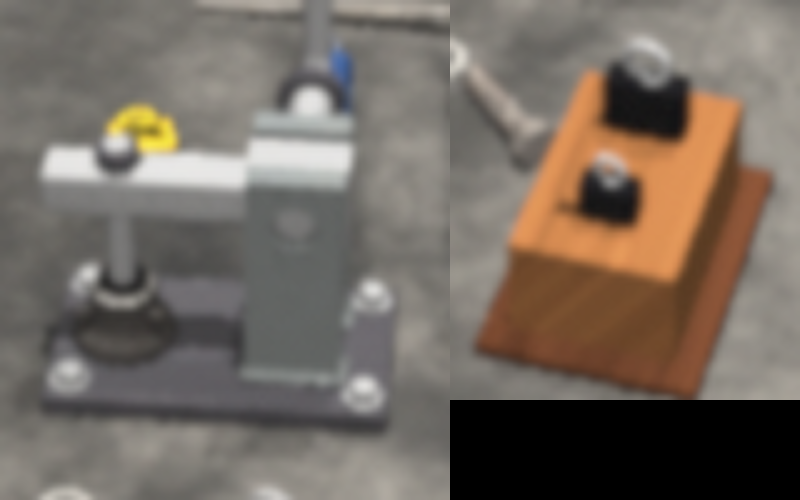

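Rack holds two black clips: the smaller at crop (72,320), the larger at crop (162,320), i.e. top picture (224,233). It has the bigger grip in both views, so it is the one meant. The yellow clip lying on the bench is not. Now I'll fit the poses.

```bash
cat >> h.py <<'E'
from scipy.optimize import least_squares
def fit(d,P,uv,x0,zfree=False):
    P=np.array(P,float)/1000; uv=np.array(uv,float)
    def W(x):
        c,s=np.cos(x[2]),np.sin(x[2]); return P@np.array([[c,s,0],[-s,c,0],[0,0,1]])+[x[0],x[1],0]
    r=least_squares(lambda x:(proj(d,W(x))-uv).ravel(),x0,loss='soft_l1')
    return r.x,np.round(proj(d,W(r.x))-uv,1).tolist()
E
python3 - <<'E'
from h import *
d=load('top0'); s=load('side0'); c=lambda L:[[u/3.636+180,v/3.636+145] for u,v in L]
x,e=fit(d,[[115,47.5,12],[-45,47.5,12],[-45,-47.5,12],[22,-28,124],[-22,-28,124],[22,28,124],[-22,28,124]],c([(402,83),(440,348),(605,322),(580,197),(593,285),(470,213),(480,302)]),[.4,0,.1])
print('fix',x,e)
for zt in(54,62):
  r,e=fit(d,[[33,50,zt],[33,-50,zt],[-33,-50,zt],[-33,50,zt],[45,-62,8],[-45,-62,8]],c([(33,262),(215,265),(212,385),(28,382),(240,255),(232,404)]),[.4,0.2,0.])
  print('rack',zt,r,e)
print('handle',onz(d,*c([(740,210)])[0],.159))
for z in (.085,.1):print('clip top',onz(d,*c([(162,320)])[0],z),onz(d,*c([(72,320)])[0],z))
# side check clip grip top-face / eye: side crop s2 px (648,60)->
u,v=(648-450)/5+240,60/5+250
print('side clip',[onz(s,u,v,z).round(3).tolist() for z in(.09,.1,.11)])
E
```

```text
fix [0.52662831 0.04974491 0.13361035] [[-0.2, -0.6], [0.5, 0.8], [-0.4, 1.4], [-0.5, 0.3], [-0.4, -0.7], [0.2, 0.2], [1.0, -1.1]]
rack 54 [ 0.49228071  0.27110394 -0.03567472] [[0.2, 0.0], [-0.7, 0.4], [-0.9, 0.1], [0.2, -0.3], [0.1, -0.9], [1.1, 0.5]]
rack 62 [ 0.49206249  0.27013122 -0.03354823] [[-0.2, -0.1], [-0.6, 0.2], [-0.7, 0.2], [-0.0, -0.2], [0.5, -0.9], [1.6, 0.6]]
handle [ 0.54170048 -0.05019739  0.159     ]
clip top [0.49296004 0.24462431 0.085     ] [0.4934982  0.29305968 0.085     ]
clip top [0.4924624  0.24287306 0.1       ] [0.49299152 0.29049593 0.1       ]
side clip [[0.491, 0.248, 0.09], [0.489, 0.259, 0.1], [0.486, 0.269, 0.11]]
```

play_rows:
  deltas: [0,0,0,0,7.5,0,0,0,0,7.5,0,-0.58,-0.74,0,0,0,-0.58,-0.74,0,0,0,-0.58,-0.74,0,0,0,-0.58,-0.74,0,0,0,-0.58,-0.74,0,0,0,-0.58,-0.74,0,0,0,-0.58,-0.74,0,0,0,-0.58,-0.74,0,0,0,0,0,0,0]

```text
clock: 1.52
eef_pos: [0.5197, -0.1305, 0.227]
tool_rot: [0.749, -0.663, -0.003, -0.0]
ft_force: [-1.3, 0.0, -0.4]
grip_width: -0.0001
```

```bash
cat >> h.py <<'E'
F=np.array([0.5266,0.0497]);FY=0.1336
def fx(x,y,z=0,o=None,yaw=None):
    c,s=np.cos(FY),np.sin(FY); return np.array([F[0]+c*x-s*y,F[1]+s*x+c*y,z])
def go(t,yaw=None):
    o=bot.get_obs(); M=R.from_quat(o['tool_rot']).as_matrix(); d=M.T@(np.array(t)-o['eef_pos'])/0.06
    a=np.degrees(np.arctan2(M[1,0],M[0,0])); print('units',d.round(3),'yaw',round(a,2),'turn',None if yaw is None else round(a-yaw,2),'F',np.round(o['ft_force'],1),'tcp',np.round(o['eef_pos'],4),'tilt',M[:,2].round(4)); return d
E
python3 -c "
from h import *
go(fx(1,-.150/.001*0-.150,.13)*1) if 0 else None
go(fx(.001,-.150,.13),-82.35);go(fx(.001,-.0815,.13))"
```

```text
units [-0.46  -0.529  1.617] yaw -83.01 turn -0.66 F [-1.3  0.  -0.4] tcp [ 0.5197 -0.1305  0.227 ] tilt [-0.0036  0.0042 -1.    ]
units [-1.602 -0.516  1.622] yaw -83.01 turn None F [-1.3  0.  -0.4] tcp [ 0.5197 -0.1305  0.227 ] tilt [-0.0036  0.0042 -1.    ]
```

play_rows:
  deltas: [0,-0.46,-0.53,0,-0.6,0,0,0,0.55,0,0,0,0,0.55,0,0,0,0,0.55,0,0,0,0,0,0]

```text
clock: 2.15
eef_pos: [0.5454, -0.1008, 0.1248]
tool_rot: [0.752, -0.659, -0.004, 0.001]
ft_force: [-0.1, 0.4, 0.3]
grip_width: 0.0002
```

```bash
python3 -c "
from h import *
go(fx(.001,-.150,.13),-82.35);go(fx(.001,-.0815,.13))
shot('top','top1')
a=shot('wrist','wrist1')"
```

```text
units [-0.028 -0.039 -0.088] yaw -82.52 turn -0.17 F [-0.1  0.4  0.3] tcp [ 0.5454 -0.1008  0.1248] tilt [-0.0071  0.0026 -1.    ]
units [-1.17  -0.036 -0.084] yaw -82.52 turn None F [-0.1  0.4  0.3] tcp [ 0.5454 -0.1008  0.1248] tilt [-0.0071  0.0026 -1.    ]
```

play_rows:
  deltas: [0,-0.2,-0.02,-0.04,0,0,-0.2,-0.02,-0.04,0,0,-0.2,0,0,0,0,-0.2,0,0,0,0,-0.15,0,0,0,0,-0.15,0,0,0]

```text
clock: 3.0
eef_pos: [0.5441, -0.0375, 0.1378]
tool_rot: [0.751, -0.661, 0.007, 0.003]
ft_force: [0.7, -5.4, -1.4]
grip_width: -0.0001
```

```bash
python3 -c "
from h import *
go(fx(.001,-.0815,.13),-82.35)"
```

```text
units [-0.122  0.08   0.128] yaw -82.71 turn -0.36 F [ 0.7 -5.4 -1.4] tcp [ 0.5441 -0.0375  0.1378] tilt [ 0.0077 -0.0137 -0.9999]
```

play_rows:
  deltas: [0,-0.1,0.04,0.06,0,0,-0.1,0.04,0.06,0,0,-0.1,0,0,0,0,-0.1,0,0,0]

```text
clock: 3.5
eef_pos: [0.5417, -0.0296, 0.1353]
tool_rot: [0.747, -0.664, 0.027, 0.013]
ft_force: [3.1, -20.8, -5.0]
grip_width: 0.0004
```

play_rows:
  deltas: [0,-0.12,0,0,0,0,-0.14,0,0,0]

```text
clock: 3.75
eef_pos: [0.5416, -0.03, 0.1357]
tool_rot: [0.743, -0.668, 0.041, 0.025]
ft_force: [2.4, -28.3, -1.1]
grip_width: -0.0004
```

```bash
python3 -c "
from h import *
go(fx(.001,-.0815,.13),-82.35)
a=shot('side','side2')['color'];b=shot('top','top2')['color']
f=lambda im,x,y,w,h,s:cv2.resize(im[y:y+h,x:x+w],None,fx=s,fy=s,interpolation=cv2.INTER_CUBIC)
cv2.imwrite('pics/c3.png',np.hstack([f(a,230,150,80,90,5),f(b,280,170,80,90,5)]))
D=load('top2');print(proj(D,[fx(0,.0685,.1),fx(0,.052,.11)]),proj(load('side2'),[fx(0,.0685,.1),fx(0,.052,.11),fx(0,.028,.124)]))"
```

```text
units [0.002 0.056 0.095] yaw -83.95 turn -1.6 F [  2.4 -28.3  -1.1] tcp [ 0.5416 -0.03    0.1357] tilt [ 0.0274 -0.0909 -0.9955]
[[289.57102609 219.28273433]
 [298.27999433 217.708275  ]] [[282.24205741 216.15897866]
 [283.05631473 207.84095131]
 [284.21962207 196.13907566]]
```

View pics/c3.png

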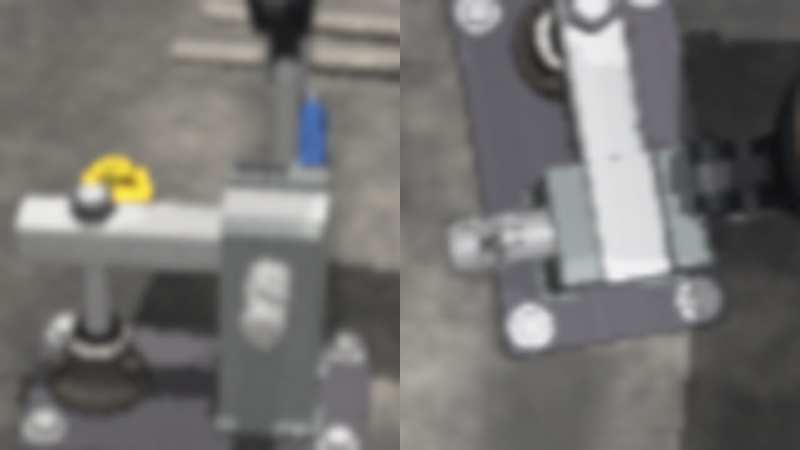

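Crop shows the pin's tip at top pixel (291,220) and its cross hole near (300,217), out on the far side. That is within 2 px of the predicted home pose, and the push stalled at 28 N, so the pin is home. The tool has picked up a tilt of about 5° from pressing. I'll back off and see whether it stays.

play_rows:
  deltas: [0,0.15,0,0,0,0,0.25,0,0,0,0,0.3,0,0,0,0,0,0,0,0]

```text
clock: 4.35
eef_pos: [0.5463, -0.0721, 0.1405]
tool_rot: [0.743, -0.667, 0.04, 0.023]
ft_force: [-0.5, -0.5, -0.6]
grip_width: -0.0
```

```bash
python3 -c "
from h import *
go(fx(.001,-.0815,.13),-82.35)
d=load('top0');c=lambda u,v:(u/3.636+180,v/3.636+145)
print(onz(d,*c(162,320),.1))
go([.4923,.31+.04,.2])"
```

```text
units [-0.709  0.059  0.11 ] yaw -83.89 turn -1.54 F [-0.5 -0.5 -0.6] tcp [ 0.5463 -0.0721  0.1405] tilt [ 0.0289 -0.0879 -0.9957]
[0.4924624  0.24287306 0.1       ]
units [-6.972  0.114 -1.631] yaw -83.89 turn None F [-0.5 -0.5 -0.6] tcp [ 0.5463 -0.0721  0.1405] tilt [ 0.0289 -0.0879 -0.9957]
```

```bash
python3 -c "
from h import *
p=np.array(bot.get_obs()['eef_pos'])
go([p[0],p[1],.24],-82.35);go(fx(-.028,.07,.24));go(fx(-.028,.07,.07))"
```

```text
units [ 0.15  -0.032 -1.651] yaw -83.89 turn -1.54 F [-0.5 -0.5 -0.6] tcp [ 0.5463 -0.0721  0.1405] tilt [ 0.0289 -0.0879 -0.9957]
units [-3.044  0.57  -1.953] yaw -83.89 turn None F [-0.5 -0.5 -0.6] tcp [ 0.5463 -0.0721  0.1405] tilt [ 0.0289 -0.0879 -0.9957]
units [-3.3    0.625  0.868] yaw -83.89 turn None F [-0.5 -0.5 -0.6] tcp [ 0.5463 -0.0721  0.1405] tilt [ 0.0289 -0.0879 -0.9957]
```

play_rows:
  deltas: [0,0.05,0,-0.8,-1.5,0,0.1,0,-0.85,0,0,-0.82,0.15,-0.08,0,0,-0.82,0.15,-0.08,0,0,-0.82,0.15,-0.08,0,0,-0.74,0.15,-0.06,0,0,0,0,0,0]

```text
clock: 5.22
eef_pos: [0.4871, 0.0798, 0.2439]
tool_rot: [0.772, -0.635, 0.025, 0.01]
ft_force: [0.3, -0.2, -0.1]
grip_width: 0.0002
```

```bash
python3 -c "
from h import *
go(fx(-.028,.07,.07),-82.35)"
```

```text
units [-0.722 -0.105  2.867] yaw -78.88 turn 3.47 F [ 0.3 -0.2 -0.1] tcp [0.4871 0.0798 0.2439] tilt [ 0.0264 -0.0472 -0.9985]
```

```bash
python3 -c "
from h import *
go([.492,.2437,.19],-92)"
```

```text
units [-2.707 -0.594  0.77 ] yaw -78.88 turn 13.12 F [ 0.3 -0.2 -0.1] tcp [0.4871 0.0798 0.2439] tilt [ 0.0264 -0.0472 -0.9985]
```

play_rows:
  deltas: [0.4,0,0,0,6.5,0.4,0,0,0,6.5,0.4,-0.7,0,0,0,0.4,-0.7,0,0,0,0.4,-0.7,0,0,0,0.4,-0.6,0,0,0,0.4,0,0,0,0]

```text
clock: 6.1
eef_pos: [0.4881, 0.1024, 0.2475]
tool_rot: [0.763, -0.645, -0.018, -0.031]
ft_force: [-0.6, -0.2, 0.2]
grip_width: 0.0343
```

```bash
python3 -c "
from h import *
d=go([.492,.2437,.19],-92)
a=shot('wrist','wrist3')
W=load('wrist3')
print(ray(W,280,210), proj(W,[[.4923,.2435,.1],[.4923,.2435,.06],[.493,.291,.09]]))"
```

```text
units [-2.241 -0.431  1.124] yaw -80.36 turn 11.64 F [-0.6 -0.2  0.2] tcp [0.4881 0.1024 0.2475] tilt [ 0.0125  0.0706 -0.9974]
(array([0.54964142, 0.1029633 , 0.39268005]), array([-0.27439888,  0.01707506, -0.96146435])) [[129.56786267 152.74561738]
 [149.42704517 148.2133816 ]
 [ 82.88153664 141.36829741]]
```

View pics/wrist3.png

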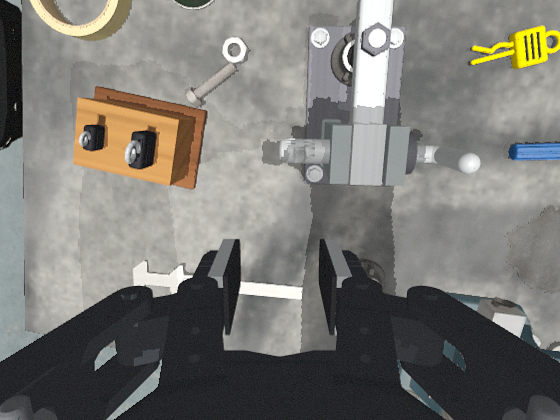

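```bash
python3 -c "
from h import *
o=st();print(np.round(o['joint_vel'],3),np.round(o['tau'],1))"
```

```text
6.15 tcp [0.4881 0.1019 0.2474] F [ 0.4  1.  -0.1] w 0.0341 q [0.165 0.212 0.008 1.343 0.067 3.141]
[[0.166, -0.986, 0.012], [-0.984, -0.165, 0.07], [-0.067, -0.024, -0.997]]
[-0.024 -0.003 -0.005 -0.001 -0.006  0.002] [  0.2 -36.2  25.7  -0.2   0.2   0. ]
```

play_rows:
  deltas: [0.4,0,0,0,5]

```text
clock: 6.28
eef_pos: [0.4903, 0.081, 0.2475]
tool_rot: [0.745, -0.666, -0.026, -0.035]
ft_force: [0.4, -0.4, 0.4]
grip_width: 0.0341
```

```bash
python3 -c "
from h import *
o=st();print(np.round(o['joint_vel'],3),np.round(o['tau'],1))"
```

```text
6.275 tcp [0.4903 0.081  0.2475] F [ 0.4 -0.4  0.4] w 0.0341 q [0.111 0.213 0.008 1.349 0.087 3.141]
[[0.113, -0.994, 0.008], [-0.99, -0.111, 0.088], [-0.087, -0.018, -0.996]]
[-0.462  0.012  0.006  0.047  0.144  0.001] [  2.7 -36.5  25.5  -0.1   0.3  -0. ]
```

play_rows:
  deltas: [0.4,0,0,0,0,0.4,0,0,0,0]

```text
clock: 6.52
eef_pos: [0.4903, 0.0801, 0.2474]
tool_rot: [0.744, -0.666, -0.026, -0.035]
ft_force: [0.6, -0.3, -0.1]
grip_width: 0.0339
```

```bash
python3 -c "
from h import *
o=st();go(o['eef_pos']);print(np.round(o['joint_vel'],3),np.round(o['tau'],1))"
```

```text
6.525 tcp [0.4903 0.0801 0.2474] F [ 0.6 -0.3 -0.1] w 0.0339 q [0.109 0.213 0.008 1.349 0.086 3.141]
[[0.111, -0.994, 0.008], [-0.99, -0.11, 0.088], [-0.086, -0.017, -0.996]]
units [0. 0. 0.] yaw -83.6 turn None F [ 0.6 -0.3 -0.1] tcp [0.4903 0.0801 0.2474] tilt [ 0.0078  0.0876 -0.9961]
[-0.007 -0.002 -0.003  0.    -0.004  0.001] [ -0.1 -36.1  25.6  -0.1   0.3   0. ]
```

The last joint is at its limit (q6 = 3.14), which caused the stall and a new tilt. I'll use the equivalent grasp half a turn the other way.

play_rows:
  deltas: [0,0,0,0,-10.6,0,0,0,0,-10.6,0,0,0,0,-10.6,0,0,0,0,-10.6,0,0,0,0,-10.6,0,0,0,0,-10.6,0,0,0,0,-10.6,0,0,0,0,-10.6,0,0,0,0,-10.6,0,0,0,0,-10.6,0,0,0,0,-10.6,0,0,0,0,-10.6]

```text
clock: 8.02
eef_pos: [0.4891, 0.0851, 0.2476]
tool_rot: [0.921, 0.387, 0.02, -0.039]
ft_force: [0.2, 0.0, 0.2]
grip_width: -0.0001
```

play_rows:
  deltas: [0,0,0,0,-10.6,0,0,0,0,-10.6,0,0,0,0,-10.6,0,0,0,0,-10.6,0,0,0,0,-10.6,0,0,0,0,0]

```text
clock: 8.78
eef_pos: [0.4885, 0.0877, 0.2477]
tool_rot: [0.648, 0.761, 0.036, -0.025]
ft_force: [-0.1, -0.4, 0.4]
grip_width: 0.0001
```

```bash
python3 -c "
from h import *
st();go(fx(.001,-.120,.24),97.65);go(fx(.001,-.120,.13),97.65);go([.492,.2437,.19],88)"
```

```text
8.775 tcp [0.4885 0.0877 0.2477] F [-0.1 -0.4  0.4] w 0.0001 q [ 0.125  0.211  0.007  1.348  0.085 -0.034]
[[-0.16, 0.987, 0.008], [0.983, 0.159, 0.087], [0.085, 0.021, -0.996]]
units [-2.729  0.488 -0.093] yaw 99.25 turn 1.6 F [-0.1 -0.4  0.4] tcp [0.4885 0.0877 0.2477] tilt [ 0.0075  0.087  -0.9962]
units [-2.884  0.449  1.734] yaw 99.25 turn 1.6 F [-0.1 -0.4  0.4] tcp [0.4885 0.0877 0.2477] tilt [ 0.0075  0.087  -0.9962]
units [2.465 0.45  1.185] yaw 99.25 turn 11.25 F [-0.1 -0.4  0.4] tcp [0.4885 0.0877 0.2477] tilt [ 0.0075  0.087  -0.9962]
```

play_rows:
  deltas: [0,-0.55,0.1,-0.02,1.6,0,-0.55,0.1,-0.02,0,0,-0.55,0.1,-0.02,0,0,-0.55,0.1,-0.02,0,0,-0.55,0.1,-0.02,0,0,-0.08,0,0.6,0,0,-0.08,0,0.6,0,0,-0.08,0,0.5,0,0,0,0,0,0]

```text
clock: 9.9
eef_pos: [0.5459, -0.0803, 0.1353]
tool_rot: [0.668, 0.743, 0.036, -0.025]
ft_force: [0.1, 0.6, -0.3]
grip_width: -0.0002
```

```bash
python3 -c "
from h import *
go(fx(.001,-.082,.13),97.65)"
```

```text
units [ 0.812 -0.039  0.157] yaw 96.19 turn -1.46 F [ 0.1  0.6 -0.3] tcp [ 0.5459 -0.0803  0.1353] tilt [ 0.0111  0.0868 -0.9962]
```

play_rows:
  deltas: [0,0.3,0,0.05,0,0,0.3,0,0.05,0,0,0.15,0,0.03,0,0,0.12,0,0,0,0,0.12,0,0,0,0,0.12,0,0,0,0,0.12,0,0,0]

```text
clock: 10.78
eef_pos: [0.5427, -0.0282, 0.1362]
tool_rot: [0.674, 0.738, 0.016, 0.001]
ft_force: [1.8, -20.9, -5.0]
grip_width: -0.0002
```

```bash
python3 -c "
from h import *
go(fx(.001,-.082,.13),97.65)"
```

```text
units [-0.05  -0.077  0.101] yaw 95.2 turn -2.45 F [  1.8 -20.9  -5. ] tcp [ 0.5427 -0.0282  0.1362] tilt [ 0.0228  0.0232 -0.9995]
```

play_rows:
  deltas: [0,0.11,0,0,0,0,0.08,0,0,0,0,-0.25,0,0,0,0,-0.3,0,-0.1,0,0,0,0,0,0]

```text
clock: 11.4
eef_pos: [0.5461, -0.0631, 0.1445]
tool_rot: [0.678, 0.735, 0.008, 0.011]
ft_force: [0.4, -0.1, -0.1]
grip_width: 0.0004
```

```bash
python3 -c "
from h import *
p=bot.get_obs()['eef_pos'];go([p[0],p[1],.24],97.65);go([.492,.2437,.24],88)"
```

```text
units [-0.008  0.044 -1.591] yaw 94.62 turn -3.03 F [ 0.4 -0.1 -0.1] tcp [ 0.5461 -0.0631  0.1445] tilt [ 0.0276 -0.0026 -0.9996]
units [ 5.162 -0.441 -1.629] yaw 94.62 turn 6.62 F [ 0.4 -0.1 -0.1] tcp [ 0.5461 -0.0631  0.1445] tilt [ 0.0276 -0.0026 -0.9996]
```

play_rows:
  deltas: [0.4,0,0,-0.6,0,0.4,0,0,-0.6,0,0.4,0,0,-0.4,0,0.4,0.65,-0.05,0,0,0.4,0.65,-0.05,0,0,0.4,0.65,-0.05,0,0,0.4,0.65,-0.05,0,0,0.4,0.65,-0.05,0,0,0.4,0.65,-0.05,0,0,0.4,0.65,-0.05,0,0,0.4,0.65,-0.05,0,0,0.4,0,0,0,0]

```text
clock: 12.9
eef_pos: [0.4921, 0.2609, 0.2466]
tool_rot: [0.677, 0.736, 0.014, 0.008]
ft_force: [0.8, -0.1, -0.2]
grip_width: 0.0341
```

```bash
python3 -c "
from h import *
go([.492,.2437,.14],88); print(bot.get_obs()['joint_pos'].round(2) if hasattr(bot.get_obs()['joint_pos'],'round') else bot.get_obs()['joint_pos'])"
```

```text
units [-0.297 -0.081  1.773] yaw 94.72 turn 6.72 F [ 0.8 -0.1 -0.2] tcp [0.4921 0.2609 0.2466] tilt [ 0.0314  0.0092 -0.9995]
[ 0.49  0.32  0.16  1.37 -0.01  0.41]
```

play_rows:
  deltas: [0.4,-0.15,-0.05,0,3.4,0.4,-0.15,-0.05,0.3,3.4,0.4,0,0,0.6,0,0.4,0,0,0.6,0,0.4,0,0,0,0]

```text
clock: 13.52
eef_pos: [0.4898, 0.2421, 0.1561]
tool_rot: [0.721, 0.693, 0.016, 0.007]
ft_force: [0.7, -0.5, 0.0]
grip_width: 0.0342
```

```bash
python3 -c "
from h import *
go([.492,.2437,.14],88)
a=shot('wrist','wrist4')['color']; b=shot('top','top4')['color'];s=shot('side','side4')['color']
f=lambda im,x,y,w,h,s:cv2.resize(im[y:y+h,x:x+w],None,fx=s,fy=s,interpolation=cv2.INTER_CUBIC)
p=f(s,230,200,80,100,4.2)
cv2.imwrite('pics/c4.png',np.hstack([cv2.resize(a,None,fx=.8,fy=1)[:,:],p[:420]]))
W=load('wrist4'); print(proj(W,[[.4923,.2435,.09],[.4923,.2435,.108],[.493,.291,.08]]))"
```

```text
units [0.026 0.027 0.27 ] yaw 87.69 turn -0.31 F [ 0.7 -0.5  0. ] tcp [0.4898 0.2421 0.1561] tilt [ 0.0331  0.0112 -0.9994]
[[281.06685275 214.10439714]
 [281.58511556 224.49500087]
 [353.47246963 206.94212504]]
```

View pics/c4.png

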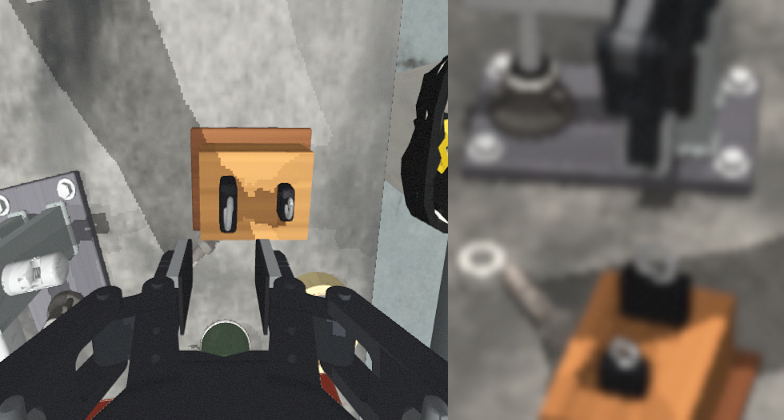

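Wrist view: the larger clip stands at full-frame pixel (285,205) and the smaller at (357,203), both in the rack. I'll fit the larger clip's dark outline.

```bash
python3 -c "
from h import *
W=load('wrist4');im=W['im'];roi=im[150:240,255:310]
m=(roi.max(2)<75).astype(np.uint8)
n,l,s,c=cv2.connectedComponentsWithStats(m);print(s)
k=1+s[1:,4].argmax();x,y,w,h,_=s[k];x+=255;y+=150
bb=np.array([x,y,x+w,y+h]);print('bb',bb)
ms=(im[150:240,330:385].max(2)<75).astype(np.uint8);print(cv2.connectedComponentsWithStats(ms)[2][1:])
for zb in(.054,.062):
  def B(p):
    P=[[p[0]+a*.017,p[1]+b*.007,zb+q] for a in(-1,1) for b in(-1,1) for q in(0,.028)]
    u=proj(W,P);return np.r_[u.min(0),u.max(0)]
  r=least_squares(lambda p:B(p)-bb,[.49,.245]);print(zb,r.x,r.fun)
"
```

```text
[[   0    0   55   90 4075]
 [  19   26   23   57  875]]
bb [274 176 297 233]
[[ 16  33  22  39 525]
 [ 36  62   1   3   3]]
0.054 [0.49244472 0.24666997] [-0.22481654 -1.7854181   0.23863813  1.75882804]
0.062 [0.4898265  0.24654709] [-0.6625932  -2.8844702   0.6997965   2.84679882]
```

```bash
python3 -c "
from h import *
go([.4915,.2466,.112],88);go([.4915,.2466,.064],88)"
```

```text
units [ 0.032 -0.056  0.805] yaw 87.72 turn -0.28 F [ 0.  -0.3  0.5] tcp [0.4928 0.2438 0.1604] tilt [ 0.0412  0.0151 -0.999 ]
units [ 0.018 -0.088  1.604] yaw 87.72 turn -0.28 F [ 0.  -0.3  0.5] tcp [0.4928 0.2438 0.1604] tilt [ 0.0412  0.0151 -0.999 ]
```

play_rows:
  deltas: [0.4,0.03,-0.04,0.4,0,0.4,0,-0.02,0.4,0,0.4,0,-0.02,0.3,0,0.4,0,0,0,0,0.4,0,0,0,0]

```text
clock: 14.3
eef_pos: [0.4984, 0.2505, 0.1041]
tool_rot: [0.721, 0.692, 0.03, 0.012]
ft_force: [0.4, 0.1, 0.3]
grip_width: 0.0343
```

```bash
python3 -c "
from h import *
go([.4915,.2466,.064],88)"
```

```text
units [-0.088 -0.151  0.658] yaw 87.72 turn -0.28 F [0.4 0.1 0.3] tcp [0.4984 0.2505 0.1041] tilt [ 0.059   0.0245 -0.998 ]
```

play_rows:
  deltas: [0.4,-0.07,-0.13,0.1,0,0.4,-0.03,-0.06,0.2,0,0.4,-0.02,-0.05,0.2,0,0.4,0,0,0,0,0.4,0,0,0,0]

```text
clock: 14.92
eef_pos: [0.4855, 0.2446, 0.073]
tool_rot: [0.721, 0.692, 0.031, 0.012]
ft_force: [0.1, 0.0, 0.5]
grip_width: 0.034
```

```bash
python3 -c "
from h import *
go([.4915,.2466,.064],88)"
```

```text
units [0.032 0.089 0.156] yaw 87.73 turn -0.27 F [0.1 0.  0.5] tcp [0.4855 0.2446 0.073 ] tilt [ 0.0617  0.0259 -0.9978]
```

play_rows:
  deltas: [0.4,0.03,0.09,0.12,0,0.4,0,0.02,0.05,0,0,0,0,0,0,0,0,0,0,0,0,0,0,0,0,0,0,0,0,0,0,0,0,0,0]

```text
clock: 15.8
eef_pos: [0.4942, 0.2469, 0.0632]
tool_rot: [0.721, 0.692, 0.032, 0.012]
ft_force: [0.6, 0.3, 0.6]
grip_width: 0.0126
```

```bash
python3 -c "
from h import *
go([.4915,.2466,.064],88);st()"
```

```text
units [-0.007 -0.044 -0.017] yaw 87.73 turn -0.27 F [0.6 0.3 0.6] tcp [0.4942 0.2469 0.0632] tilt [ 0.0631  0.0265 -0.9977]
15.8 tcp [0.4942 0.2469 0.0632] F [0.6 0.3 0.6] w 0.0126 q [ 0.466  0.424 -0.202  0.876 -0.005  0.506]
[[0.04, 0.997, 0.063], [0.999, -0.041, 0.027], [0.029, 0.062, -0.998]]
```

play_rows:
  deltas: [0,0,0,-0.15,0,0,0,0,-0.15,0,0,0,0,-0.1,0,0,0,0,0,0]

```text
clock: 16.3
eef_pos: [0.4927, 0.2464, 0.0893]
tool_rot: [0.721, 0.692, 0.032, 0.012]
ft_force: [-0.3, 0.7, -1.2]
grip_width: 0.0125
```

```bash
python3 -c "
from h import *
go([.4915-.012,.2466,.086],88)"
```

```text
units [-0.008 -0.224  0.041] yaw 87.73 turn -0.27 F [-0.3  0.7 -1.2] tcp [0.4927 0.2464 0.0893] tilt [ 0.0638  0.027  -0.9976]
```

play_rows:
  deltas: [0,0,-0.06,0.03,0,0,0,-0.06,0,0,0,0,-0.06,0,0]

```text
clock: 16.68
eef_pos: [0.4888, 0.2469, 0.0879]
tool_rot: [0.721, 0.691, 0.037, 0.018]
ft_force: [9.5, -0.3, -6.5]
grip_width: 0.0125
```

play_rows:
  deltas: [0,0,-0.08,0,0,0,0,-0.08,0,0]

```text
clock: 16.92
eef_pos: [0.4879, 0.2471, 0.0883]
tool_rot: [0.722, 0.69, 0.044, 0.025]
ft_force: [10.9, -0.4, -6.2]
grip_width: 0.0127
```

play_rows:
  deltas: [0,0,-0.1,0,0,0,0,-0.1,0,0,0,0,-0.1,0,0,0,0,-0.1,0,0]

```text
clock: 17.42
eef_pos: [0.4839, 0.2475, 0.0897]
tool_rot: [0.724, 0.686, 0.057, 0.041]
ft_force: [10.6, -1.9, -4.7]
grip_width: 0.0129
```

```bash
python3 -c "
from h import *
go([.48,.2466,.086],88)
s=shot('side','side5')['color']
cv2.imwrite('pics/c5.png',cv2.resize(s[200:340,220:340],None,fx=5,fy=4.2,interpolation=cv2.INTER_CUBIC))"
```

```text
units [-0.02  -0.071  0.053] yaw 86.96 turn -1.04 F [10.6 -1.9 -4.7] tcp [0.4839 0.2475 0.0897] tilt [ 0.1393  0.0195 -0.9901]
```

View pics/c5.png

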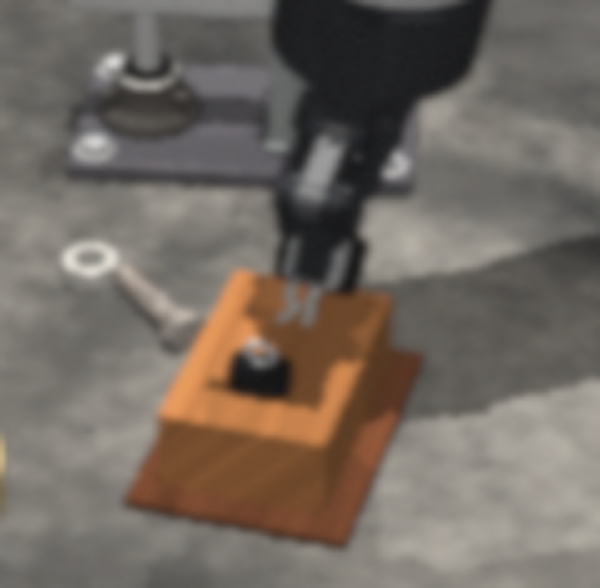

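Side view: the clip is held above its slot with leg tips still engaged at crop (305,315). The bowed (flared) leg is on the robot side, and the small clip sits untouched at crop (260,370). I'll keep tilting.

play_rows:
  deltas: [0,0,-0.12,0.03,0,0,0,-0.12,0.03,0,0,0,-0.12,0.03,0,0,0,-0.12,0.03,0,0,0,-0.12,0.03,0,0,0,-0.12,0.03,0]

```text
clock: 18.23
eef_pos: [0.4798, 0.248, 0.089]
tool_rot: [0.729, 0.676, 0.085, 0.072]
ft_force: [10.8, -3.9, 1.4]
grip_width: 0.0127
```

```bash
python3 -c "
from h import *
go([.48,.2466,.086],88);st()"
```

```text
units [-0.024 -0.006  0.05 ] yaw 85.87 turn -2.13 F [10.8 -3.9  1.4] tcp [0.4798 0.248  0.089 ] tilt [ 0.2208  0.0098 -0.9753]
18.225 tcp [0.4798 0.248  0.089 ] F [10.8 -3.9  1.4] w 0.0127 q [ 0.536  0.293 -0.351  0.73  -0.104  0.6  ]
[[0.072, 0.973, 0.221], [0.997, -0.076, 0.01], [0.026, 0.219, -0.975]]
```

play_rows:
  deltas: [0,0,-0.14,0,0.3,0,0,-0.14,0,0.3,0,0,-0.14,0,0.3,0,0,-0.14,0,0.3,0,0,-0.14,0,0.3,0,0,-0.14,0,0.3,0,0,-0.14,0,0.3]

```text
clock: 19.1
eef_pos: [0.4604, 0.2511, 0.0903]
tool_rot: [0.746, 0.648, 0.114, 0.102]
ft_force: [9.3, -3.2, -1.5]
grip_width: 0.0125
```

```bash
python3 -c "
from h import *
go([.48,.2466,.086],88);st()"
```

```text
units [-0.033  0.298  0.167] yaw 82.32 turn -5.68 F [ 9.3 -3.2 -1.5] tcp [0.4604 0.2511 0.0903] tilt [ 0.3016 -0.0037 -0.9534]
19.1 tcp [0.4604 0.2511 0.0903] F [ 9.3 -3.2 -1.5] w 0.0125 q [ 0.6    0.234 -0.456  0.628 -0.174  0.718]
[[0.134, 0.944, 0.302], [0.99, -0.139, -0.004], [0.038, 0.299, -0.953]]
```

play_rows:
  deltas: [0,0.02,0.15,-0.45,0,0,0.02,0.15,-0.45,0,0,0.02,0.15,-0.45,0,0,0,0,0,0,0,0,0,0,0]

```text
clock: 19.73
eef_pos: [0.4583, 0.2496, 0.1743]
tool_rot: [0.746, 0.649, 0.11, 0.1]
ft_force: [-0.7, -0.7, -1.2]
grip_width: 0.0125
```

```bash
python3 -c "
from h import *
go([.48,.2466,.086],88);o=st()
s=shot('side','side6')['color'];w=shot('wrist','wrist6')['color']
u,v=proj(load('side6'),[o['eef_pos']])[0];print(u,v)
u,v=int(u),int(v);x0,y0=u-40,v-45
print('crop',x0,y0)
a=cv2.resize(s[y0:y0+80,x0:x0+80],(480,480),interpolation=cv2.INTER_CUBIC)
q=cv2.resize(w[180:380,200:360],(320,400),interpolation=cv2.INTER_CUBIC)
cv2.imwrite('pics/c6.png',np.hstack([a,cv2.copyMakeBorder(q,0,80,0,0,cv2.BORDER_CONSTANT)]))"
```

```text
units [-0.052 -0.082  1.513] yaw 82.31 turn -5.69 F [-0.7 -0.7 -1.2] tcp [0.4583 0.2496 0.1743] tilt [ 0.2945 -0.0065 -0.9556]
19.725 tcp [0.4583 0.2496 0.1743] F [-0.7 -0.7 -1.2] w 0.0125 q [ 0.598  0.138 -0.323  0.865 -0.172  0.716]
[[0.134, 0.946, 0.295], [0.99, -0.138, -0.006], [0.034, 0.293, -0.956]]
297.037878908734 231.53907360126396
crop 257 186
```

View pics/c6.png

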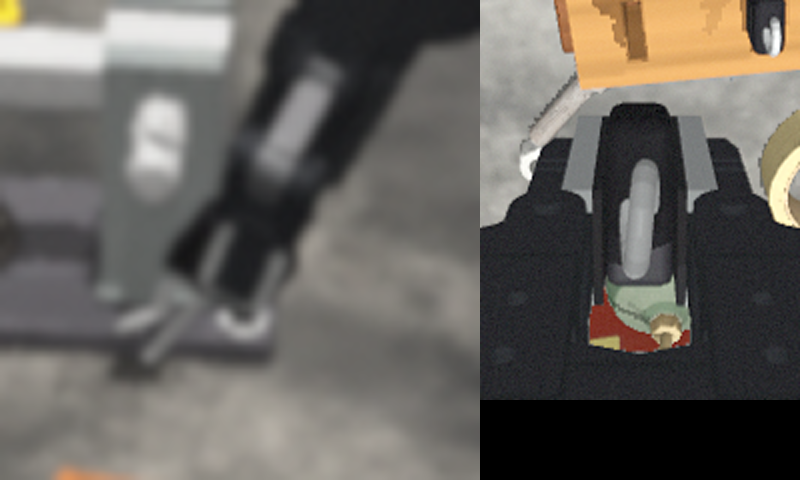

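```bash
python3 -c "
from h import *
S=load('side6');o=bot.get_obs();M=R.from_quat(o['tool_rot']).as_matrix();T=np.array(o['eef_pos']);n=M[:,0]
def pl(u,v):
  u,v=u/6+257,v/6+186
  a,w=ray(S,u,v);return a+w*((T-a)@n)/(w@n)
for A,B in(((205,285),(145,362)),((185,280),(120,325))):
  a,b=pl(*A),pl(*B);e=b-a;print(a.round(4),b.round(4),'len',np.linalg.norm(e).round(4),'dir',(e/np.linalg.norm(e)).round(3),'tool comps',(M.T@(a-T)).round(4),(M.T@(b-T)).round(4))
print(proj(S,[T,T-.02*M[:,2],T-.06*M[:,2]]),(proj(S,[T,T-.06*M[:,2]])-[257,186])*6)
"
```

```text
[0.4695 0.2484 0.1664] [0.4886 0.2471 0.13  ] len 0.0412 dir [ 0.464 -0.032 -0.885] tool comps [0.     0.0083 0.0106] [-0.      0.0159  0.0511]
[0.476  0.2475 0.1664] [0.4971 0.2455 0.1423] len 0.0322 dir [ 0.657 -0.063 -0.751] tool comps [0.     0.0145 0.0126] [0.     0.0277 0.0419]
[[296.92579793 231.56335133]
 [300.35281474 223.91750109]
 [307.49864441 207.97478867]] [[239.55478756 273.38010798]
 [302.99186649 131.84873205]]
```

The clip is tilted as wanted. Its straight leg runs from crop (205,285) to (145,362), measured length 41 mm (40 expected) and tilt 28°, with the bowed leg on the far side. Next I'll turn to align with the pin and travel to it.

play_rows:
  deltas: [0,0,0,-0.3,-7.7,0,0,0,-0.2,-7.7,0,-0.4,0,0,0,0,-0.5,0,0,0,0,-0.5,0,0,0,0,0,0,0,0]

```text
clock: 20.58
eef_pos: [0.4562, 0.163, 0.1991]
tool_rot: [0.649, 0.748, 0.088, 0.112]
ft_force: [0.7, 0.7, 0.3]
grip_width: 0.0125
```

```bash
cat >> h.py <<'E'
H=np.array([0.5266-np.sin(.1336)*.052,0.0497+np.cos(.1336)*.052,.1]);U=np.array([-.4226*np.cos(.1336),-.4226*np.sin(.1336),.9063])
def tip(dist,off=(0,0,0),leg=(0,.0159,.0511),ldir=(0,.184,.983)):
    o=bot.get_obs();M=R.from_quat(o['tool_rot']).as_matrix()
    print('tip now',(np.array(o['eef_pos'])+M@leg).round(4),'leg',(M@ldir).round(3),'err',(M@ldir+U).round(3),'jaw',M[:,0].round(3))
    P=H+U*dist+np.array(off); return go(P-M@np.array(leg),97.65)
E
python3 -c "
from h import *
print(H,U);tip(.04);tip(.012)"
```

```text
[0.51967345 0.10123662 0.1       ] [-0.41883412 -0.05629155  0.9063    ]
tip now [0.4857 0.1646 0.1544] leg [ 0.451  0.013 -0.892] err [ 0.032 -0.043  0.014] jaw [-0.134  0.99  -0.053]
units [-1.105  0.032  0.386] yaw 97.71 turn 0.06 F [0.7 0.7 0.3] tcp [0.4562 0.163  0.1991] tilt [ 0.2812 -0.0132 -0.9596]
tip now [0.4857 0.1646 0.1544] leg [ 0.451  0.013 -0.892] err [ 0.032 -0.043  0.014] jaw [-0.134  0.99  -0.053]
units [-1.083  0.105  0.846] yaw 97.71 turn 0.06 F [0.7 0.7 0.3] tcp [0.4562 0.163  0.1991] tilt [ 0.2812 -0.0132 -0.9596]
```

play_rows:
  deltas: [0,-0.4,0,0.1,0,0,-0.4,0,0.1,0,0,-0.25,0,0.1,0,0,0,0,0,0,0,0,0,0,0]

```text
clock: 21.2
eef_pos: [0.4681, 0.1016, 0.1806]
tool_rot: [0.648, 0.749, 0.086, 0.109]
ft_force: [0.0, 0.4, -0.3]
grip_width: 0.0128
```

```bash
python3 -c "
from h import *
tip(.025)
s=shot('side','side7')['color'];t=shot('top','top7')['color'];w=shot('wrist','wrist7')['color']
S,T=load('side7'),load('top7')
u,v=proj(S,[H])[0];a,b=proj(T,[H])[0];p,q=proj(load('wrist7'),[H])[0];print(u,v,a,b,p,q)
print('pred tip side/top')
o=bot.get_obs();M=R.from_quat(o['tool_rot']).as_matrix();tp=np.array(o['eef_pos'])+M@[0,.0159,.0511]
print(proj(S,[tp]),proj(T,[tp]),'H+mouth',proj(S,[H+.01*U]),proj(T,[H+.01*U]))
x,y=int(u)-25,int(v)-40;x2,y2=int(a)-30,int(b)-30;print('crops',x,y,x2,y2)
r=lambda im,x,y,w,h,f:cv2.resize(im[y:y+h,x:x+w],None,fx=f,fy=f,interpolation=cv2.INTER_CUBIC)
cv2.imwrite('pics/c7.png',np.hstack([r(s,x,y,50,60,8),r(t,x2,y2,50,60,8)]))"
```

```text
tip now [0.4973 0.1033 0.1357] leg [ 0.445  0.015 -0.896] err [ 0.026 -0.041  0.011] jaw [-0.137  0.989 -0.051]
units [-0.074  0.122  0.265] yaw 97.91 turn 0.26 F [ 0.   0.4 -0.3] tcp [0.4681 0.1016 0.1806] tilt [ 0.2744 -0.0117 -0.9615]
283.022066599436 211.53944211462266 298.0519227237346 218.04717068301238 274.95190247181193 238.58044430158722
pred tip side/top
[[293.1268933  200.06088533]] [[297.87470111 228.83216706]] H+mouth [[285.00261048 208.31943528]] [[298.58677244 219.93164181]]
crops 258 171 268 188
```

View pics/c7.png

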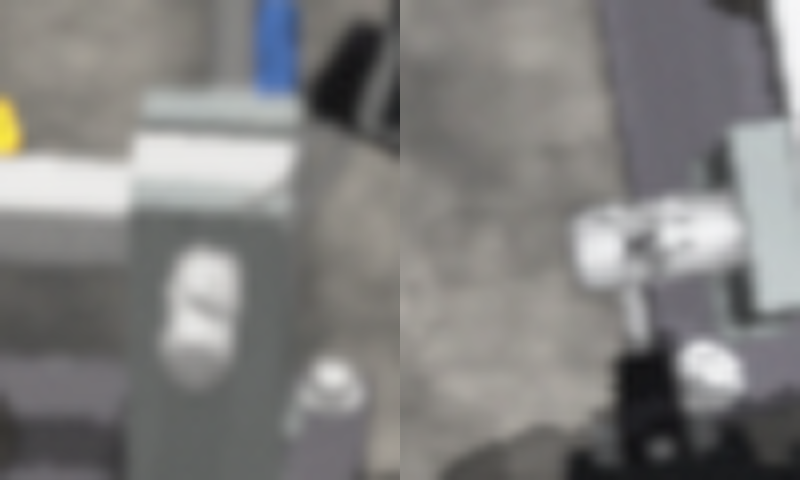

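Top crop: the legs come in at (297,224–230), the hole's mouth is at (298.5,218), and the model agrees within about 1 px. In the side crop the hole's shadow at (205,305) matches the predicted mouth. I'll correct by −4 mm along the pin and start in.

play_rows:
  deltas: [0,-0.07,0.06,0.1,0,0,-0.02,0.05,0.15,0,0,0,0,0,0,0,0,0,0,0]

```text
clock: 21.85
eef_pos: [0.4803, 0.0978, 0.1677]
tool_rot: [0.647, 0.75, 0.087, 0.109]
ft_force: [0.3, -0.6, -0.7]
grip_width: 0.0126
```

```bash
python3 -c "
from h import *
tip(.016);tip(.0)
w=shot('wrist','wrist8');cv2.imwrite('pics/w8.png',cv2.resize(w['color'][170:300,200:350],None,fx=4,fy=4,interpolation=cv2.INTER_CUBIC))
print(proj(load('wrist8'),[H,H+.01*U])-[200,170])"
```

```text
tip now [0.5095 0.0996 0.1229] leg [ 0.446  0.016 -0.895] err [ 0.027 -0.04   0.011] jaw [-0.139  0.989 -0.051]
units [0.012 0.018 0.15 ] yaw 98.03 turn 0.38 F [ 0.3 -0.6 -0.7] tcp [0.4803 0.0978 0.1677] tilt [ 0.2753 -0.0111 -0.9613]
tip now [0.5095 0.0996 0.1229] leg [ 0.446  0.016 -0.895] err [ 0.027 -0.04   0.011] jaw [-0.139  0.989 -0.051]
units [0.023 0.062 0.413] yaw 98.03 turn 0.38 F [ 0.3 -0.6 -0.7] tcp [0.4803 0.0978 0.1677] tilt [ 0.2753 -0.0111 -0.9613]
[[81.85061635 66.73399488]
 [81.26496189 69.98397496]]
```

play_rows:
  deltas: [0,0.012,0.018,0.1,0,0,0,0.01,0.07,0,0,0,0.01,0.07,0,0,0,0,0,0]

```text
clock: 22.4
eef_pos: [0.4866, 0.0987, 0.1536]
tool_rot: [0.647, 0.75, 0.087, 0.109]
ft_force: [0.1, 1.6, -0.9]
grip_width: 0.0125
```

```bash
python3 -c "
from h import *
tip(0);tip(-.015)"
```

```text
tip now [0.5158 0.1005 0.1088] leg [ 0.446  0.016 -0.895] err [ 0.027 -0.04   0.011] jaw [-0.139  0.989 -0.051]
units [0.01  0.023 0.158] yaw 98.03 turn 0.38 F [ 0.1  1.6 -0.9] tcp [0.4866 0.0987 0.1536] tilt [ 0.2754 -0.011  -0.9613]
tip now [0.5158 0.1005 0.1088] leg [ 0.446  0.016 -0.895] err [ 0.027 -0.04   0.011] jaw [-0.139  0.989 -0.051]
units [0.021 0.063 0.405] yaw 98.03 turn 0.38 F [ 0.1  1.6 -0.9] tcp [0.4866 0.0987 0.1536] tilt [ 0.2754 -0.011  -0.9613]
```

play_rows:
  deltas: [0,0.008,0.012,0.07,0,0,0.005,0.012,0.07,0,0,0,0,0,0]

```text
clock: 22.78
eef_pos: [0.4905, 0.0997, 0.1454]
tool_rot: [0.647, 0.75, 0.087, 0.109]
ft_force: [0.1, -0.8, -0.7]
grip_width: 0.0125
```

```bash
python3 -c "
from h import *
tip(-.004)"
```

```text
tip now [0.5197 0.1015 0.1006] leg [ 0.446  0.016 -0.895] err [ 0.027 -0.04   0.011] jaw [-0.139  0.989 -0.051]
units [-0.001  0.007  0.075] yaw 98.03 turn 0.38 F [ 0.1 -0.8 -0.7] tcp [0.4905 0.0997 0.1454] tilt [ 0.2755 -0.011  -0.9612]
```

play_rows:
  deltas: [0,0,0.012,0.07,0,0,0.003,0.012,0.07,0,0,0.003,0.012,0.07,0,0,0,0,0,0]

```text
clock: 23.28
eef_pos: [0.497, 0.1004, 0.1336]
tool_rot: [0.647, 0.75, 0.087, 0.109]
ft_force: [0.5, 0.3, -0.6]
grip_width: 0.0124
```

```bash
python3 -c "
from h import *
tip(-.014)"
```

```text
tip now [0.5263 0.1022 0.0888] leg [ 0.447  0.017 -0.894] err [ 0.028 -0.04   0.012] jaw [-0.139  0.989 -0.051]
units [-0.    -0.019  0.02 ] yaw 98.02 turn 0.37 F [ 0.5  0.3 -0.6] tcp [0.497  0.1004 0.1336] tilt [ 0.2769 -0.0108 -0.9608]
```

play_rows:
  deltas: [0,0,0,0.07,0,0,0,0.01,0.07,0,0,0,0,0,0]

```text
clock: 23.65
eef_pos: [0.5011, 0.1006, 0.1262]
tool_rot: [0.647, 0.75, 0.088, 0.11]
ft_force: [3.9, 0.8, -4.7]
grip_width: 0.0127
```

```bash
python3 -c "
from h import *
tip(-.028)"
```

```text
tip now [0.5304 0.1024 0.0815] leg [ 0.449  0.017 -0.893] err [ 0.031 -0.039  0.013] jaw [-0.139  0.989 -0.051]
units [ 0.01  -0.015  0.115] yaw 98.01 turn 0.36 F [ 3.9  0.8 -4.7] tcp [0.5011 0.1006 0.1262] tilt [ 0.2794 -0.0103 -0.9601]
```

play_rows:
  deltas: [0,0,0,0.06,0,0,0,0,0,0]

```text
clock: 23.9
eef_pos: [0.5029, 0.1007, 0.1226]
tool_rot: [0.647, 0.749, 0.089, 0.111]
ft_force: [4.8, 1.3, -5.9]
grip_width: 0.0127
```

```bash
python3 -c "
from h import *
tip(-.028)"
```

```text
tip now [0.5323 0.1025 0.0779] leg [ 0.451  0.017 -0.893] err [ 0.032 -0.039  0.014] jaw [-0.139  0.989 -0.051]
units [ 0.01  -0.029  0.048] yaw 98.0 turn 0.35 F [ 4.8  1.3 -5.9] tcp [0.5029 0.1007 0.1226] tilt [ 0.2806 -0.0101 -0.9598]
```

play_rows:
  deltas: [0,0,0,0.05,0,0,0,0,0,0]

```text
clock: 24.15
eef_pos: [0.5044, 0.1008, 0.1195]
tool_rot: [0.647, 0.749, 0.089, 0.111]
ft_force: [5.8, 0.4, -5.7]
grip_width: 0.0124
```

play_rows:
  deltas: [0,0,0,0.04,0,0,0,0,0,0]

```text
clock: 24.4
eef_pos: [0.5055, 0.1009, 0.1173]
tool_rot: [0.647, 0.749, 0.089, 0.111]
ft_force: [3.1, 0.2, -3.1]
grip_width: 0.0128
```

```bash
python3 -c "
from h import *
tip(-.028)"
```

```text
tip now [0.535  0.1028 0.0727] leg [ 0.452  0.018 -0.892] err [ 0.033 -0.039  0.014] jaw [-0.139  0.989 -0.051]
units [ 0.007 -0.048 -0.049] yaw 98.0 turn 0.35 F [ 3.1  0.2 -3.1] tcp [0.5055 0.1009 0.1173] tilt [ 0.2821 -0.0096 -0.9593]
```

play_rows:
  deltas: [0,0,0,0.035,0,0,0,0,0,0]

```text
clock: 24.65
eef_pos: [0.5063, 0.1009, 0.1161]
tool_rot: [0.647, 0.749, 0.09, 0.111]
ft_force: [1.6, -0.5, 0.2]
grip_width: 0.0127
```

```bash
python3 -c "
from h import *
tip(-.028)
s=shot('side','side9')['color'];t=shot('top','top9')['color']
u,v=proj(load('side9'),[H])[0];x,y=int(u)-25,int(v)-40;a,b=proj(load('top9'),[H])[0];x2,y2=int(a)-25,int(b)-35
r=lambda im,x,y,w,h,f:cv2.resize(im[y:y+h,x:x+w],None,fx=f,fy=f,interpolation=cv2.INTER_CUBIC)
cv2.imwrite('pics/c9.png',np.hstack([r(s,x,y,50,60,8),r(t,x2,y2,50,60,8)]));print(x,y,x2,y2)"
```

```text
tip now [0.5358 0.1028 0.0715] leg [ 0.453  0.018 -0.891] err [ 0.034 -0.038  0.015] jaw [-0.139  0.989 -0.051]
units [ 0.008 -0.056 -0.07 ] yaw 98.0 turn 0.35 F [ 1.6 -0.5  0.2] tcp [0.5063 0.1009 0.1161] tilt [ 0.2831 -0.0095 -0.959 ]
258 171 273 183
```

play_rows:
  deltas: [0.19,0,0,0,0,0.19,0,0,0,0,0.19,0,0,0,0]

```text
clock: 25.12
eef_pos: [0.5041, 0.1005, 0.1147]
tool_rot: [0.647, 0.75, 0.088, 0.11]
ft_force: [-0.1, 0.3, 0.7]
grip_width: 0.016
```

play_rows:
  deltas: [0.19,0,0,-0.1,0,0.19,0,0,-0.2,0,0.19,0,0,-0.3,0,0.19,0,0,-0.4,0,0.3,0,0,-0.4,0]

```text
clock: 25.75
eef_pos: [0.4782, 0.101, 0.1982]
tool_rot: [0.647, 0.75, 0.086, 0.109]
ft_force: [0.4, 0.2, 0.7]
grip_width: 0.0256
```

play_rows:
  deltas: [0.4,0,-0.3,-0.5,0,0.4,0,-0.6,-0.4,0,0.4,0,-0.6,-0.2,0,0.4,0,-0.6,-0.2,0,0.4,0,0,0,0]

```text
clock: 26.38
eef_pos: [0.3341, 0.0833, 0.2473]
tool_rot: [0.646, 0.749, 0.092, 0.112]
ft_force: [0.1, -0.6, -0.3]
grip_width: 0.034
```

```bash
python3 -c "
from h import *
st()
s=shot('side','side10')['color'];t=shot('top','top10')['color']
S,T=load('side10'),load('top10')
g=H+U*.026;print('H,grip centre,grip top',(proj(S,[H,H+U*.012,g,H+U*.058])-[253,160]).round(1)*8,(proj(T,[H,H+U*.012,g,H+U*.058])-[275,188]).round(1)*8-[0,0])
r=lambda im,x,y,w,h,f:cv2.resize(im[y:y+h,x:x+w],None,fx=f,fy=f,interpolation=cv2.INTER_CUBIC)
cv2.imwrite('pics/c10.png',np.hstack([r(s,253,160,50,75,8),r(t,275,188,50,75,8)]))"
```

```text
26.375 tcp [0.3341 0.0833 0.2473] F [ 0.1 -0.6 -0.3] w 0.034 q [ 0.333 -0.31  -0.523  1.084 -0.101  0.172]
[[-0.139, 0.948, 0.287], [0.989, 0.147, -0.007], [-0.049, 0.283, -0.958]]
H,grip centre,grip top [[240.  412. ]
 [259.2 381.6]
 [281.6 344.8]
 [334.4 259.2]] [[184.8 240. ]
 [189.6 258.4]
 [196.  280. ]
 [210.4 332.8]]
```

View pics/c10.png

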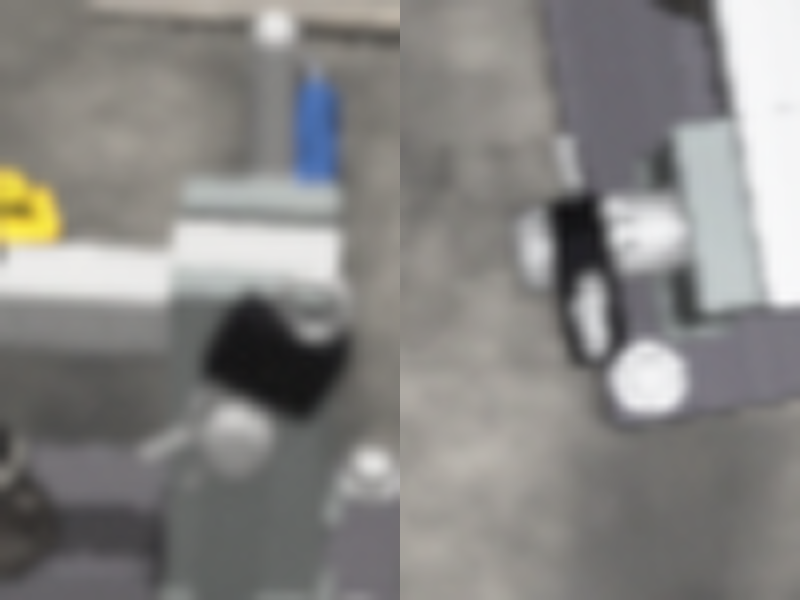

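Side crop: the grip sits close above the shank at (282,355), within about 1 px of its predicted home. The bowed leg's tip shows beyond the shank at (165,440). Top crop: the clip is across the pin at (585,280), and the pin's tip is still at top pixel (290,219), so it is home. I'll check that nothing moves and that the small clip stayed put, then hand in.

```bash
python3 -c "
from h import *
a=load('top10')['im'];b=shot('top','top11')['color'];z=load('top0')['im'].astype(int)
print('clip motion',np.abs(a[200:250,280:310].astype(int)-b[200:250,280:310]).max())
f=lambda i:cv2.connectedComponentsWithStats((i[220:245,192:208].max(2)<75).astype(np.uint8))[3][1:].round(2).tolist()
print('small clip centroid',f(z),f(b))
o=bot.get_obs();print(o['clock'],np.round(o['ft_force'],1))
print(ticket.job_done())"
```

```text
clip motion 3
small clip centroid [[8.78, 12.28]] [[8.78, 12.28]]
26.525 [-0.4  0.7  0.3]
the job is handed in; nothing more can be done
None
```

The hitch pin is fully home, and the larger clip is through its cross hole with the bowed leg round the shank. I let go of the clip, withdrew the arm and handed the job in at about 26.5 s of the 54 s allowed; it reported no verdict.

**How it went:**
- **Pin:** I pushed it by the handle until it stalled at about 28 N. Its tip came out on the far side within 2 px of the predicted home position.
- **Clip:** The tool can't be tilted directly. I levered the clip against the end of its rack slot until its straight leg leaned about 28°, close to the hole's 25°.
- **Seating:** I pushed the clip in along the hole. It pulled itself in by up to about 7 N, and the force was near zero when I let go.

**Last checks:**
- **Clip position:** The grip appears close to the shank, about 1 px (2–3 mm) from its predicted home in both camera views. The limit is 4 mm, so it may have gone in slightly past the nominal 2 mm gap.
- **Bowed leg:** Its tip shows beyond the shank, but I couldn't measure the opening angle.
- **Pin, rest and small clip:** The pin was still home, the clip showed no motion between pictures, and the smaller clip had not moved.
- **Robot:** It was clear of everything, with no contact force.

**What went wrong on the way:** the last joint ran into its limit once. Pressing on the handle and that limit also left the tool tilted by about 5°. I fixed both before picking up the clip, by using the opposite half-turn grasp and pressing the handle again.

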